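# Set out the titration place

### The arm

A 6-joint arm with a two-finger parallel gripper is mounted at the origin on the work surface. World frame = base frame: x ahead of the robot, y to its left, z up, the work surface at z = 0. Lengths are in m, angles in rad, forces in N, time in s.
With the tool pointing down it reaches from about 0.35 to 0.775 m from the base axis. Payload 5.5 kg.
Tool frame: the origin (TCP) lies between the finger pads; the fingertips stand 19 mm ahead of it and the grasp point (between the pads) is the TCP; z points along the fingers, x is the direction in which the jaws open and shut, and the axes are right-handed (so a half turn about z gives the same grasp; the last joint's range is limited). The gripper opens to 85 mm and grips with 20 to 120 N. Pads are 22 mm wide; open, the fingers measure 114 mm over their backs; the gripper's body (76 mm by 85 mm) begins 54 mm behind the grasp point. The pads swing forward as they close: fully open they stand 13 mm farther back than shut.
Start: joints at [1.14, 0.313, 0.046, 1.304, 0, 1.431], TCP at [0.165, 0.551, 0.25] pointing down, gripper open.
Joint ranges: [-2.76, 2.76], [-0.86, 1.69], [-1.03, 1.26], [-2.2, 2.34], [-1.47, 1.5], [-3.14, 3.14]. Speed limits (rad/s): [2.57, 2.57, 3.14, 3.14, 3.14, 3.14].

### API

Orientations are given as a unit quaternion [w, x, y, z].
In Python, from workcell import env gives the robot as it stands. The module is installed in compiled form; this text tells all that it offers.
- The arm moves only by the tool carry_out, never from a script. Its argument "steps" is a list of rows, each a list of 7 numbers: the gripper command: -1 is shut, 1 is fully open, values between are in proportion, then the shift along the tool's x, y, z in m, then the turn, a rotation vector about the tool's x, y, z in rad. A call has 1 to 20 rows; each row shifts and turns the commanded pose from where the row before left it, along the tool's axes as they then stand; what a row does not reach is not made up. A row lasts 1/8 s, in which the tool goes at most 62.5 mm and 10.7 degrees, less where a joint would pass 70% of its speed; a pose out of reach is approached as far as the arm can. A call with a gripper value outside its range is refused whole. The fingers move at their own pace and stop on an object; "grip_force" is the grip in N (left out, the last holds). Time passes only in rows, so rows that do not move let the fingers close. It gives the time, the measured TCP pose, the force and the opening at its end, in the units of the state.
- env.get_state(): the state, without advancing time (a new reading comes with each control period).
- env.read_camera(name): name is "side" or "top" or "wrist"; returns a dict with "color" (384x512x3 uint8, red, green, blue), "K" (3x3 intrinsics, pixels), "R" (3x3) and "t" (3): a world point X has camera coordinates R X + t. Camera axes: x right, y down, z forward; pixel columns grow to the right and rows downward; lengths in m; the calibration is good to about 2 mm. A picture is of the moment at which its call begins. There is no depth.
- env.hand_in(): hands the job in, once; it reports no verdict.
The state is a dict: "clock": time; "joint_pos": joint angles; "qvel": joint speeds; "tau": joint torques, N m; "tcp_pos": TCP position; "orientation": TCP orientation; "wrist_force": force on the tool from outside, world axes, zero at the start; "ft_torque": the same for the moment, N m; "finger_gap": finger opening in m.
Only numpy, scipy, OpenCV 4.12 (cv2) and the standard library are available. Lean on these libraries where they do the work, as an engineer would, in place of code of your own. Each camera call takes 0.05 s, during which the arm holds its last target. There are 200 camera calls.

### The job

Set out the titration place: stand the tall amber bottle in the middle of the white tile, the dropper bottle in the middle of the cork coaster that lies between that tile and the stirrer, and pull the white backing block out of its slot rack and stand it upright on the cork strip behind the stirrer, centred and lined up with the strip. Last of all, when these three stand in place, set the glass beaker gently on the middle of the stirrer's plate. Do not tip any of the four over, and leave the short amber bottle where it is.

Things in the scene. Friction and masses are not known exactly. Their poses are not given: they have to be found in the camera images.
- tall_bottle: the taller of two amber glass bottles, round and upright: 54 mm diameter up to 76 mm height, then shoulder, neck and a 33 mm black cap, 112 mm high in all; about 0.26 kg. Origin: centre of the underside, z up. Starts on the bench.
- short_bottle: the shorter amber glass bottle, 44 mm diameter, 70 mm high with its black cap; not to be moved. Origin: centre of the underside, z up.
- dropper: dropper bottle: white round plastic body 34 mm diameter up to 48 mm height, black 22 mm collar from 55 to 67 mm, slim dark rubber bulb (15 mm wide) up to 93 mm; about 60 g. Origin: centre of the underside, z up. Starts upright on the bench.
- beaker: empty open glass beaker, 52 mm outer diameter, straight wall 3 mm thick, 75 mm high, a small white stirring bar fixed to its floor; about 90 g. Origin: centre of the underside, z up. Starts upright on the bench.
- white_block: white ceramic backing block, 24 mm thick (its x), 60 mm wide (its y), 90 mm high (z); about 0.31 kg. Origin: centre of the underside. It starts upright in a fixed dark steel rack (the rack is 44 mm by 84 mm, 66 mm high, on a 100 mm by 110 mm foot 6 mm thick) in a slot 28 mm by 68 mm whose floor is 6 mm above the bench, so only its top 30 mm stand clear of the rack; it comes out straight up. Grip it across its 24 mm thickness.
- stirrer: slim white magnetic stirrer, fixed, 120 mm square, with a round white plate (100 mm diameter) on top, 24 mm above the bench; a black knob on the front edge, towards the robot. Origin: centre of the underside; its x points to the back (away from the robot), z up.
- tile: square white glazed tile, fixed flat on the bench, 90 mm by 90 mm, 6 mm thick, about 0.25 m to the left or to the right of the stirrer (a grey test-tube rack stands at the other side). Origin: centre of the underside.
- coaster_a: round cork coaster, fixed, 60 mm diameter, 4 mm thick, about 0.13 m from the stirrer's centre on its left side as the robot looks (+y). Whether it lies between stirrer and tile depends on where the tile is (it does if its centre is under 0.19 m from the tile's). Origin: centre of the underside.
- coaster_b: round cork coaster like the other, about 0.13 m from the stirrer's centre on its right side as the robot looks (-y). Origin: centre of the underside.
- strip: rectangular cork strip, fixed, 46 mm (its x) by 90 mm (its y), 4 mm thick, behind the stirrer (on the side away from the robot). The block's 60 mm width goes along the strip's 90 mm. Origin: centre of the underside.
There are look-alikes about, which are no part of the job. Leave any red look-alike of the beaker alone.

How it is judged:
By the outcome, as a careful person would: the job done as asked, in the order asked, and still so for the second after the job is handed in, with the robot touching nothing.
It also fails if it takes over 128 s, if anything falls off the work surface, if the arm or the gripper's body presses on something with over 40 N, if the wrist force passes 120 N, or if a joint passes its speed limit or range.

## Working session

There is one attempt and no reset: what is moved stays moved. The work goes in short steps, Python scripts to look and compute and a tool call to move; the robot and the scene stay as the last step left them, time stands still between calls to the robot, and variables do not carry over. Pictures are saved under pics/ and viewed, about 12 in all and at most 16, crops included, and the job is handed in when it is done.

Besides the shell and the picture viewer there is one more tool, called as a command line: name --pt "numbers of a row" for each row, then --argument value for the rest. carry_out: Moves the arm, as the interface text tells. Its arguments: {"type":"object","properties":{"steps":{"type":"array","items":{"type":"array","items":{"type":"number"}}},"grip_force":{"type":"number"}},"required":["steps"]}

```bash
mkdir -p pics; cat > h.py <<'E'
import numpy as np, cv2
from workcell import env
def snap(n,f=None):
    c=env.read_camera(n)
    im=cv2.cvtColor(np.asarray(c["color"]),cv2.COLOR_RGB2BGR); c["im"]=im
    np.savez(f"{n}.npz",**{k:c[k] for k in("K","R","t")},im=im)
    if f: cv2.imwrite(f"pics/{f}.png",im)
    return c
def load(n): return dict(np.load(f"{n}.npz"))
def ray(c,u,v,z):
    R,t=c["R"],c["t"]; o=-R.T@t; d=R.T@np.linalg.solve(c["K"],[u,v,1.]); return o+d*(z-o[2])/d[2]
def proj(c,X):
    p=c["K"]@(c["R"]@np.asarray(X,float)+c["t"]); return p[:2]/p[2]
E
python3 - <<'E'
from h import *
print(env.get_state())
for n in("top","side","wrist"):
    c=snap(n,n+"0"); print(n,c["K"][0,0],-c["R"].T@c["t"],c["R"][2])
E
```

```text
{'clock': 0.0, 'joint_pos': array([ 1.14042834e+00,  3.14013199e-01,  4.49694907e-02,  1.30361754e+00,
       -1.27693140e-05,  1.43119513e+00]), 'qvel': array([-0.00020693, -0.00049552,  0.00063353, -0.00091865,  0.00015132,
        0.00013706]), 'tau': array([-4.97153051e-04, -4.80630040e+01,  2.98533493e+01,  1.95390685e-02,
       -3.30173043e-04,  4.21242945e-06]), 'tcp_pos': array([0.16465241, 0.55041141, 0.2493977 ]), 'orientation': array([ 4.52985198e-04,  8.02086586e-01,  5.97207032e-01, -8.15062169e-04]), 'wrist_force': array([ 0.06190177, -0.43326217,  0.15138633]), 'ft_torque': array([-0.01585963,  0.02452463,  0.01010666]), 'finger_gap': 0.08552253691027975}
top 444.4867434715901 [ 0.34950877 -0.00536376  0.99250128] [ 0.17298294 -0.00342235 -0.98491888]
side 350.18683804889463 [0.09571713 0.45724591 0.44048721] [ 0.56612551 -0.62820302 -0.53372547]
wrist 323.6307528004351 [0.09610392 0.57174962 0.37350179] [ 0.27077431 -0.08249636 -0.95910147]
```

View pics/top0.png

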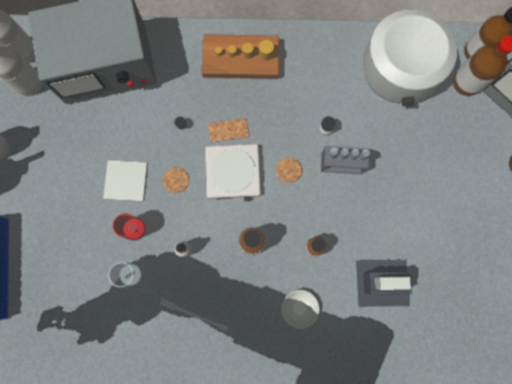

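View pics/side0.png

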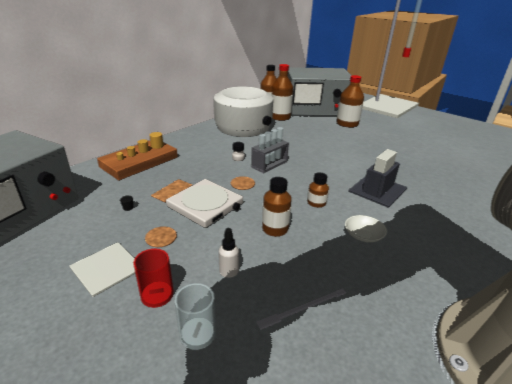

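Top view: tile (125,181), coaster_a (176,180), stirrer (233,171), strip (229,130), coaster_b (289,170), test-tube rack (346,158), clear beaker (124,274), rack with block (384,283). 

Candidates to confuse:
- Tall bottle (252,240) vs short bottle (317,245) and the bottles at the back right.
- Dropper (182,248) vs vial (328,125) and black cap (180,123).
- Beaker (124,274) vs the red one (128,227) and the dish (300,309).

Since the tile is on the left, coaster_a is the right one.

```bash
python3 - <<'E'
from h import *
c=load("top"); im=c["im"]
a=cv2.resize(im[110:300,95:275],None,fx=4,fy=4,interpolation=cv2.INTER_CUBIC)
b=cv2.resize(im[225:320,350:425],None,fx=4,fy=4,interpolation=cv2.INTER_CUBIC)
cv2.imwrite("pics/cropA.png",cv2.resize(a,None,fx=.79,fy=.79))
hsv=cv2.cvtColor(im,cv2.COLOR_BGR2HSV)
def comps(m,z,nm,amin=60,box=None):
    m=m.astype(np.uint8)
    if box: k=np.zeros_like(m);k[box[1]:box[3],box[0]:box[2]]=1;m=m*k
    cs,_=cv2.findContours(m,cv2.RETR_EXTERNAL,cv2.CHAIN_APPROX_NONE)
    for q in cs:
        if cv2.contourArea(q)<amin: continue
        P=np.array([ray(c,u,v,z)[:2] for u,v in q[:,0]]).astype(np.float32)
        r=cv2.minAreaRect(P*1000); M=cv2.moments(P*1000)
        print(nm,"px",q[:,0].mean(0).round(),"rect c",np.round(r[0]),"size",np.round(r[1]),"ang",round(r[2],1),"mean",np.round([M["m10"]/M["m00"],M["m01"]/M["m00"]]))
H,S,V=[hsv[...,i].astype(int) for i in range(3)]
comps((S>80)&(H<22)&(V>110),.004,"cork",box=(150,110,310,200))
comps((V>185)&(S<40),.006,"tile",box=(95,150,155,210))
comps((V>180)&(S<40),.024,"stir",box=(200,140,265,205))
comps((V>150)&(S<60),.096,"block",30,box=(350,255,425,310))
comps((V<75),.03,"rack",30,box=(350,225,425,320))
comps((V<60),.112,"tallcap",30,box=(235,220,270,260))
comps((V<60),.07,"shortcap",30,box=(303,230,332,260))
comps((V<60),.067,"drop",15,box=(170,235,195,262))
for nm,u,v,z in[("beaker",124,274,.04),("drop",182,247,.09),("tall",252,239,.112)]: print(nm,ray(c,u,v,z).round(3))
cv2.imwrite("pics/cropB.png",b)
E
```

```text
cork px [175. 180.] rect c [571. 180.] size [54. 57.] ang 0.8 mean [570. 181.]
cork px [288. 170.] rect c [598. -77.] size [54. 57.] ang 0.8 mean [597. -76.]
cork px [228. 130.] rect c [691.  64.] size [44. 88.] ang 9.4 mean [691.  64.]
tile px [124. 180.] rect c [567. 295.] size [88. 88.] ang 87.6 mean [567. 295.]
stir px [232. 171.] rect c [590.  52.] size [116. 117.] ang 3.7 mean [590.  51.]
block px [394. 283.] rect c [ 346. -281.] size [23. 61.] ang 0.7 mean [ 346. -281.]
block px [352. 287.] rect c [ 342. -201.] size [16. 96.] ang 88.7 mean [ 338. -198.]
block px [417. 262.] rect c [ 391. -328.] size [34. 28.] ang 59.9 mean [ 391. -330.]
rack px [399. 276.] rect c [ 363. -310.] size [70. 19.] ang 76.3 mean [ 363. -314.]
rack px [380. 274.] rect c [ 365. -277.] size [ 40. 103.] ang 28.6 mean [ 367. -279.]
drop px [181. 247.] rect c [412. 150.] size [13. 13.] ang 46.6 mean [413. 151.]
beaker [0.357 0.273 0.04 ]
drop [0.412 0.145 0.09 ]
tall [0.428 0.003 0.112]
```

View pics/cropA.png

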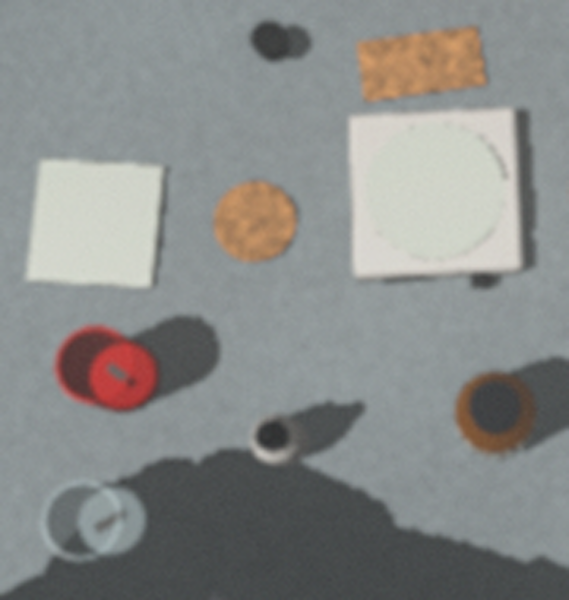

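View pics/cropB.png

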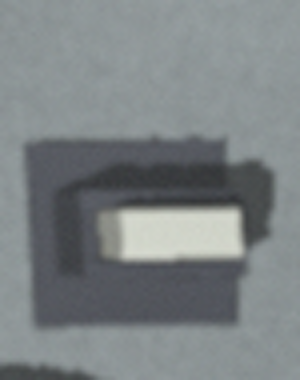

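The crops confirm the choices. The clear beaker has its rim at about (122,275) and its floor at about (130,275). The dropper's bulb is at (181,248) and the tall bottle's cap at (252,238). The block's top is clean at (394,283), with a yaw of about 0°. Moving above the tall bottle now.

carry_out --pt "1 0 0 0 0 0 -0.146" --pt "1 0 0 0 0 0 -0.146" --pt "1 -0.0456 0.0219 0 0 0 0" --pt "1 -0.0456 0.0219 0 0 0 0" --pt "1 -0.0456 0.0219 0 0 0 0" --pt "1 -0.0456 0.0219 0 0 0 0" --pt "1 -0.0456 0.0219 0 0 0 0" --pt "1 -0.0456 0.0219 0 0 0 0" --pt "1 -0.0456 0.0219 0 0 0 0" --pt "1 -0.0456 0.0219 0 0 0 0" --pt "1 -0.0456 0.0219 0 0 0 0" --pt "1 -0.0456 0.0219 0 0 0 0" --pt "1 -0.0456 0.0219 0 0 0 0" --pt "1 -0.0456 0.0219 0 0 0 0" --pt "1 0 0 0 0 0 0" --pt "1 0 0 0 0 0 0" --grip_force 40

```text
clock: 2.15
tcp_pos: [0.4278, 0.0041, 0.2499]
orientation: [-0.001, 0.707, 0.707, -0.0]
wrist_force: [-0.0, 0.3, -0.1]
finger_gap: 0.0851
```

```bash
cat >> h.py <<'E'
def st():
    s=env.get_state(); q=s["orientation"]; w,x,y,z=q
    xa=np.array([1-2*(y*y+z*z),2*(x*y+w*z),2*(x*z-w*y)]); za=np.array([2*(x*z+w*y),2*(y*z-w*x),1-2*(x*x+y*y)])
    print("t",round(s["clock"],2),"tcp",s["tcp_pos"].round(4),"yaw",np.degrees(np.arctan2(xa[1],xa[0])).round(2),"z",za.round(4),"F",s["wrist_force"].round(1),"gap",round(s["finger_gap"],4)); return s
E
python3 - <<'E'
from h import *
st(); c=snap("wrist","w1"); st()
t=snap("top","top1")
a=cv2.resize(c["im"],(512,384)); cv2.imwrite("pics/w1b.png",np.vstack([a]))
E
```

```text
t 2.15 tcp [0.4278 0.0041 0.2499] yaw 90.02 z [-1.3e-03  7.0e-04 -1.0e+00] F [-0.   0.3 -0.1] gap 0.0851
t 2.2 tcp [0.4277 0.0046 0.2501] yaw 90.09 z [-1.e-03  5.e-04 -1.e+00] F [ 0.1  0.2 -0.1] gap 0.0856
```

View pics/w1b.png

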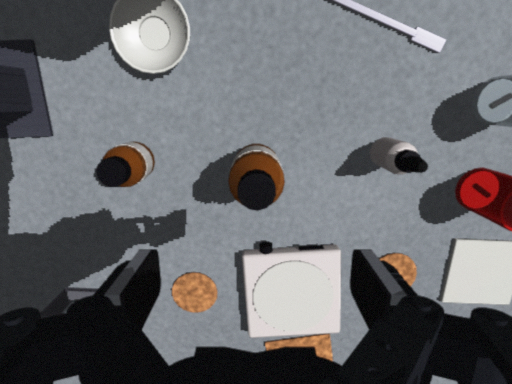

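The wrist view shows the tall bottle's cap at (256,188), the short one's at (115,172), the dropper at (405,160), and the stirrer at (291,290).

```bash
python3 - <<'E'
from h import *
c=load("wrist"); im=c["im"]; s=st(); print("cam",-c["R"].T@c["t"], c["R"][2], "tcp px",proj(c,s["tcp_pos"]))
hsv=cv2.cvtColor(im,cv2.COLOR_BGR2HSV);H,S,V=[hsv[...,i].astype(int) for i in range(3)]
m=np.zeros(V.shape,np.uint8);m[165:212,232:282]=((V<50))[165:212,232:282]
q=max(cv2.findContours(m,0,1)[0],key=cv2.contourArea);(u,v),r=cv2.minEnclosingCircle(q);print("cap",u,v,r,ray(c,u,v,.112).round(4),"diam",2*r/323.6*(.374-.112))
m=np.zeros(V.shape,np.uint8);m[140:215,215:295]=((S>110)&(H<22)|(V<50))[140:215,215:295]
for nm,u,v,z in[("dropbase?",395,155,.048),("bulb",405,160,.093),("short",115,172,.07),("tall body",256,172,.07),("stir c",291,292,.024)]:print(nm,ray(c,u,v,z).round(3))
t=load("top");q=[(252,238.2,.112),(251.6,240.4,.06)];print([ray(t,*a).round(4) for a in q])
E
```

```text
t 2.25 tcp [0.4277 0.0049 0.2501] yaw 90.14 z [-7.e-04  4.e-04 -1.e+00] F [-0.1 -0.1  0.3] gap 0.0853
cam [0.35625344 0.00446598 0.37401795] [ 2.82084261e-01  7.98926765e-04 -9.59389301e-01] tcp px [255.71548132 272.97866008]
cap 253.4327850341797 189.90538024902344 21.629528045654297 [0.429  0.0034 0.112 ] diam 0.03502432847936605
dropbase? [0.41  0.147 0.048]
bulb [0.407 0.136 0.093]
short [ 0.423 -0.13   0.07 ]
tall body [0.423 0.006 0.07 ]
stir c [0.584 0.049 0.024]
[array([0.4296, 0.003 , 0.112 ]), array([0.4297, 0.0043, 0.06  ])]
```

The tall bottle is at (0.429, 0.004), and both views agree. I'll descend and grip it.

carry_out --pt "1 -0.0005 0.0015 0.035 0 0 0" --pt "1 0 0 0.035 0 0 0" --pt "1 0 0 0.035 0 0 0" --pt "1 0 0 0.035 0 0 0" --pt "1 0 0 0.025 0 0 0" --pt "1 0 0 0.02 0 0 0" --pt "1 0 0 0 0 0 0" --pt "1 0 0 0 0 0 0" --pt "-1 0 0 0 0 0 0" --pt "-1 0 0 0 0 0 0" --pt "-1 0 0 0 0 0 0" --pt "-1 0 0 0 0 0 0" --pt "-1 0 0 0 0 0 0" --pt "-1 0 0 0 0 0 0" --pt "-1 0 0 0 0 0 0" --pt "-1 0 0 0 0 0 0" --grip_force 40

```text
clock: 4.25
tcp_pos: [0.4307, 0.0037, 0.0664]
orientation: [0.001, 0.707, 0.708, 0.001]
wrist_force: [-1.7, 2.3, 6.1]
finger_gap: 0.0525
```

carry_out --pt "-1 0 0 -0.01 0 0 0" --pt "-1 0 0 -0.03 0 0 0" --pt "-1 0 0 -0.04 0 0 0" --pt "-1 0 0 -0.04 0 0 0" --pt "-1 0 0 -0.02 0 0 0" --pt "-1 0.018 0.0085 0 0 0 0" --pt "-1 0.0364 0.0171 0 0 0 0" --pt "-1 0.0364 0.0171 0 0 0 0" --pt "-1 0.0364 0.0171 0 0 0 0" --pt "-1 0.0364 0.0171 0 0 0 0" --pt "-1 0.0364 0.0171 0 0 0 0" --pt "-1 0.0364 0.0171 0 0 0 0" --pt "-1 0.0364 0.0171 0 0 0 0" --pt "-1 0.018 0.0085 0 0 0 0" --pt "-1 0 0 0 0 0 0" --pt "-1 0 0 0 0 0 0"

```text
clock: 6.25
tcp_pos: [0.5656, 0.2938, 0.2052]
orientation: [-0.0, 0.707, 0.707, -0.001]
wrist_force: [-0.5, 0.2, -0.3]
finger_gap: 0.0529
```

```bash
python3 - <<'E'
from h import *
s=st(); t=snap("top","top2"); w=snap("wrist","w2"); sd=snap("side","side2")
cv2.imwrite("pics/c2.png",np.hstack([cv2.resize(w["im"],(400,300)),cv2.resize(sd["im"],(400,300))]))
E
```

```text
t 6.25 tcp [0.5656 0.2938 0.2052] yaw 90.06 z [-1.e-03 -7.e-04 -1.e+00] F [-0.5  0.2 -0.3] gap 0.0529
```

View pics/c2.png

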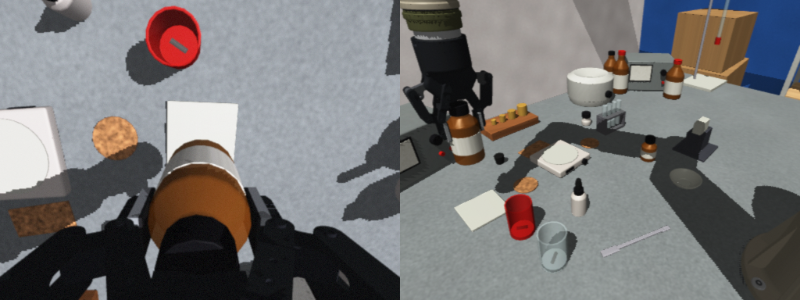

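The bottle hangs upright in the jaws. The tile's near corners show at about (214,129) and (306,134) in the full wrist picture. I'll check the tile and the coaster.

```bash
python3 - <<'E'
from h import *
c=load("wrist"); A,B=ray(c,214,129,.006),ray(c,306,134,.006); print(A.round(4),B.round(4),np.linalg.norm(A-B).round(4))
d=(B-A)/np.linalg.norm(B-A); n=np.array([-d[1],d[0],0]); n*=np.sign(n[0]); print("tile c",((A+B)/2+.045*n).round(4), np.degrees(np.arctan2(n[1],n[0])).round(1))
hsv=cv2.cvtColor(c["im"],cv2.COLOR_BGR2HSV);H,S,V=[hsv[...,i].astype(int) for i in range(3)]
m=np.zeros(V.shape,np.uint8);m[140:215,105:190]=((S>80)&(H<22))[140:215,105:190]
q=max(cv2.findContours(m,0,1)[0],key=cv2.contourArea);P=np.array([ray(c,u,v,.004)[:2] for u,v in q[:,0]],np.float32);print("coaster",cv2.minEnclosingCircle(P*1000))
print("red", ray(c,178*1.28,45*1.28,.02).round(3))
E
```

```text
[0.522  0.2537 0.006 ] [0.5268 0.3443 0.006 ] 0.0908
tile c [0.5693 0.2966 0.006 ] -3.0
coaster ((570.9064331054688, 182.53733825683594), 30.01020622253418)
red [0.459 0.27  0.02 ]
```

carry_out --pt "-1 0.002 0.0034 0.03 0 0 0" --pt "-1 0 0 0.035 0 0 0" --pt "-1 0 0 0.035 0 0 0" --pt "-1 0 0 0.02 0 0 0" --pt "-1 0 0 0.007 0 0 0" --pt "-1 0 0 0 0 0 0" --pt "-1 0 0 0.003 0 0 0" --pt "-1 0 0 0.002 0 0 0" --pt "-1 0 0 0 0 0 0" --pt "-1 0 0 0 0 0 0"

```text
clock: 7.65
tcp_pos: [0.5697, 0.2966, 0.0736]
orientation: [0.0, 0.707, 0.708, 0.0]
wrist_force: [0.3, -0.3, -2.7]
finger_gap: 0.0525
```

carry_out --pt "-1 0 0 0.001 0 0 0" --pt "-1 0 0 0 0 0 0" --pt "0.4 0 0 0 0 0 0" --pt "0.7 0 0 0 0 0 0" --pt "0.9 0 0 0 0 0 0" --pt "0.9 0 0 0 0 0 0" --pt "0.9 0 0 0 0 0 0" --pt "0.9 0 0 -0.01 0 0 0" --pt "0.9 0 0 -0.03 0 0 0" --pt "0.9 0 0 -0.04 0 0 0" --pt "0.9 0 0 -0.05 0 0 0" --pt "0.9 0 0 0 0 0 0" --pt "1 -0.03 -0.03 -0.02 0 0 0" --pt "1 -0.04 -0.04 0 0 0 0" --pt "1 -0.04 -0.04 0 0 0 0" --pt "1 -0.04 -0.04 0 0 0 0" --pt "1 0 -0.01 0 0 0 0" --pt "1 0 0 0 0 0 0" --pt "1 0 0 0 0 0 0"

```text
clock: 10.02
tcp_pos: [0.4111, 0.1469, 0.2225]
orientation: [0.0, 0.706, 0.708, 0.001]
wrist_force: [0.1, 0.4, -0.6]
finger_gap: 0.0852
```

```bash
python3 - <<'E'
from h import *
s=st(); w=snap("wrist","w3"); t=snap("top","top3")
a=cv2.resize(t["im"][100:300,90:290],(400,400),interpolation=cv2.INTER_CUBIC)
cv2.imwrite("pics/c3.png",np.hstack([cv2.resize(w["im"],(400,300)),a[:300]]))
E
```

```text
t 10.03 tcp [0.4111 0.1469 0.2225] yaw 90.11 z [ 1.3e-03  4.0e-04 -1.0e+00] F [ 0.1  0.4 -0.6] gap 0.0852
```

View pics/c3.png

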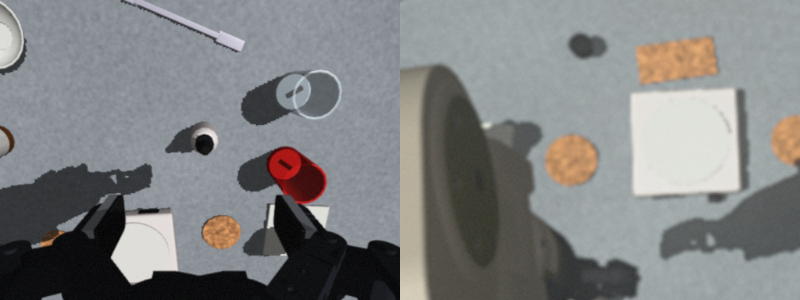

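In the wrist view the dropper's bulb is at about (261,184), the beaker rim at (407,119) and its floor at (376,118). The arm hides the tile from the top camera.

```bash
python3 - <<'E'
from h import *
s=st();c=load("wrist");hsv=cv2.cvtColor(c["im"],cv2.COLOR_BGR2HSV);V=hsv[...,2].astype(int)
def blob(m,box):
    k=np.zeros(V.shape,np.uint8);x0,y0,x1,y1=box;k[y0:y1,x0:x1]=m[y0:y1,x0:x1]
    return max(cv2.findContours(k,0,1)[0],key=cv2.contourArea)
q=blob(V<60,(243,160,282,202));(u,v),r=cv2.minEnclosingCircle(q);print(u,v,r,"collar/bulb",ray(c,u,v,.08).round(4),ray(c,u,v,.093).round(4))
q=blob(hsv[...,2]>185,(240,150,284,202));r=cv2.boundingRect(q);print("white",r);
for u,v,z in[(r[0]+r[2]/2,r[1]+r[2]/2,.048)]:print(ray(c,u,v,z).round(4))
for u,v,z in[(407,119,.075),(376,118,.003)]:print("beaker",ray(c,u,v,z).round(4))
t=load("top");print(ray(t,181.4,247.7,.08).round(4),ray(t,121.6,274.6,.075).round(4),ray(t,130.4,274.6,.003).round(4))
E
```

```text
t 10.12 tcp [0.4109 0.1469 0.2222] yaw 90.12 z [ 4.e-04  2.e-04 -1.e+00] F [ 0.5 -0.5 -0.5] gap 0.0853
260.9347839355469 185.02174377441406 13.021998405456543 collar/bulb [0.4096 0.1526 0.08  ] [0.4061 0.1523 0.093 ]
white (253, 165, 26, 25)
[0.4112 0.1579 0.048 ]
beaker [0.3548 0.2717 0.075 ]
beaker [0.358  0.2726 0.003 ]
[0.4111 0.1473 0.08  ] [0.3553 0.2673 0.075 ] [0.356  0.2694 0.003 ]
```

carry_out --pt "1 0.003 0 0.035 0 0 0" --pt "1 0 0 0.035 0 0 0" --pt "1 0 0 0.035 0 0 0" --pt "1 0 0 0.035 0 0 0" --pt "1 0 0 0.02 0 0 0" --pt "1 0 0 0.016 0 0 0" --pt "1 0 0 0 0 0 0" --pt "0.3 0 0 0 0 0 0" --pt "0.1 0 0 0 0 0 0" --pt "-0.1 0 0 0 0 0 0" --pt "-0.4 0 0 0 0 0 0" --pt "-0.7 0 0 0 0 0 0" --pt "-1 0 0 0 0 0 0" --pt "-1 0 0 0 0 0 0" --pt "-1 0 0 0 0 0 0" --pt "-1 0 0 0 0 0 0" --grip_force 25

```text
clock: 12.12
tcp_pos: [0.4103, 0.1495, 0.0469]
orientation: [0.0, 0.707, 0.708, 0.001]
wrist_force: [-0.5, 1.5, 6.7]
finger_gap: 0.0327
```

carry_out --pt "-1 0 0 -0.01 0 0 0" --pt "-1 0 0 -0.03 0 0 0" --pt "-1 0 0 -0.04 0 0 0" --pt "-1 0 0 -0.02 0 0 0" --pt "-1 0.004 0.02 0 0 0 0" --pt "-1 0.007 0.035 0 0 0 0" --pt "-1 0.007 0.035 0 0 0 0" --pt "-1 0.007 0.035 0 0 0 0" --pt "-1 0.004 0.02 0 0 0 0" --pt "-1 0.003 0.016 0 0 0 0" --pt "-1 0 0 0 0 0 0" --pt "-1 0 0 0 0 0 0"

```text
clock: 13.62
tcp_pos: [0.5698, 0.1813, 0.1462]
orientation: [-0.0, 0.707, 0.708, -0.001]
wrist_force: [-0.1, -0.2, -0.9]
finger_gap: 0.0324
```

```bash
python3 - <<'E'
from h import *
s=st(); w=snap("wrist","w4"); t=snap("side","side4")
cv2.imwrite("pics/c4.png",np.hstack([cv2.resize(w["im"],(400,300)),cv2.resize(t["im"],(400,300))]))
E
```

```text
t 13.62 tcp [0.5698 0.1813 0.1462] yaw 90.07 z [-1.3e-03 -3.0e-04 -1.0e+00] F [-0.1 -0.2 -0.9] gap 0.0324
```

View pics/c4.png

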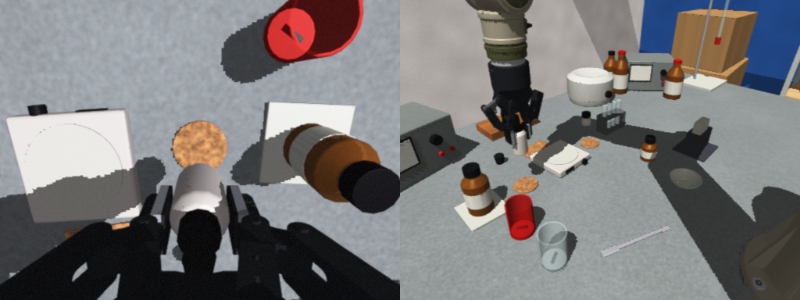

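The tall bottle stands upright on the tile, and the dropper hangs straight over the coaster. Lowering it.

carry_out --pt "-1 0 0.001 0.02 0 0 0" --pt "-1 0 0 0.03 0 0 0" --pt "-1 0 0 0.025 0 0 0" --pt "-1 0 0 0.012 0 0 0" --pt "-1 0 0 0.004 0 0 0" --pt "-1 0 0 0.002 0 0 0" --pt "-1 0 0 0 0 0 0" --pt "-1 0 0 0 0 0 0"

```text
clock: 14.72
tcp_pos: [0.5723, 0.1816, 0.0541]
orientation: [0.0, 0.707, 0.708, 0.001]
wrist_force: [-0.6, -0.4, -1.4]
finger_gap: 0.0333
```

carry_out --pt "-1 0 0 0.002 0 0 0" --pt "-1 0 0 0.001 0 0 0" --pt "-1 0 0 0 0 0 0" --pt "0 0 0 0 0 0 0" --pt "0.2 0 0 0 0 0 0" --pt "0.5 0 0 0 0 0 0" --pt "0.5 0 0 0 0 0 0" --pt "0.5 0 0 0 0 0 0" --pt "0.5 0 0 -0.01 0 0 0" --pt "0.5 0 0 -0.03 0 0 0" --pt "0.5 0 0 -0.04 0 0 0" --pt "0.5 0 0 -0.05 0 0 0" --pt "0.5 0 0 -0.03 0 0 0" --pt "0.5 -0.042 -0.0205 0 0 0 0" --pt "0.5 -0.042 -0.0205 0 0 0 0" --pt "0.5 -0.042 -0.0205 0 0 0 0" --pt "0.5 -0.042 -0.0205 0 0 0 0" --pt "0.5 -0.042 -0.0205 0 0 0 0"

```text
clock: 16.98
tcp_pos: [0.4689, -0.0299, 0.2112]
orientation: [0.001, 0.707, 0.708, 0.0]
wrist_force: [-0.3, -0.4, 0.3]
finger_gap: 0.064
```

carry_out --pt "0.5 -0.042 -0.0205 0 0 0 0" --pt "0.5 -0.042 -0.0205 0 0 0 0" --pt "0.5 -0.042 -0.0205 0 0 0 0" --pt "0.5 -0.042 -0.0205 0 0 0 0" --pt "0.5 -0.042 -0.0205 0 0 0 0" --pt "0.5 -0.042 -0.0205 0 0 0 0" --pt "0.5 0 0 0 0 0 0.157" --pt "0.5 0 0 0 0 0 0.157" --pt "0.5 0 0 0 0 0 0.157" --pt "0.5 0 0 0 0 0 0.157" --pt "0.5 0 0 0 0 0 0.157" --pt "0.5 0 0 0 0 0 0.157" --pt "0.5 0 0 0 0 0 0.157" --pt "0.5 0 0 0 0 0 0.157" --pt "0.5 0 0 0 0 0 0.157" --pt "0.5 0 0 0 0 0 0.157" --pt "0.5 0 0 0 0 0 0" --pt "0.5 0 0 0 0 0 0"

```text
clock: 19.23
tcp_pos: [0.3468, -0.2808, 0.2107]
orientation: [0.0, 1.0, 0.002, 0.0]
wrist_force: [0.8, -0.1, -0.0]
finger_gap: 0.0642
```

```bash
python3 - <<'E'
from h import *
s=st(); w=snap("wrist","w5"); t=snap("top","top5")
a=cv2.resize(t["im"][100:250,90:290],(400,300),interpolation=cv2.INTER_CUBIC)
cv2.imwrite("pics/c5.png",np.hstack([cv2.resize(w["im"],(400,300)),a]))
E
```

```text
t 19.23 tcp [ 0.3468 -0.2808  0.2107] yaw 0.26 z [ 5.e-04 -4.e-04 -1.e+00] F [ 0.8 -0.1 -0. ] gap 0.0642
```

View pics/c5.png

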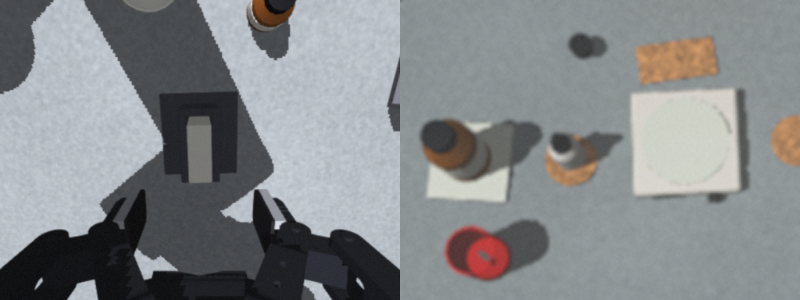

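Both bottles stand upright where placed: tall cap at about (108,167) and dropper bulb at about (171,172) in the top view. The block's top shows in the wrist view around (200,153) in the half-size picture. I'll compute all three.

```bash
python3 - <<'E'
from h import *
st(); t=load("top"); ht=cv2.cvtColor(t["im"],cv2.COLOR_BGR2HSV)
def blob(m,box):
    k=np.zeros(m.shape,np.uint8);x0,y0,x1,y1=box;k[y0:y1,x0:x1]=m[y0:y1,x0:x1]
    return max(cv2.findContours(k,0,1)[0],key=cv2.contourArea)
for nm,box,z in[("tall",(97,155,120,180),.118),("drop",(163,163,180,180),.08)]:
    (u,v),r=cv2.minEnclosingCircle(blob(ht[...,2]<65,box));print(nm,u,v,r,ray(t,u,v,z).round(4))
print("tile,coaster proj",proj(t,(.568,.296,.006)),proj(t,(.571,.1815,.004)))
c=load("wrist");h=cv2.cvtColor(c["im"],cv2.COLOR_BGR2HSV);V=h[...,2].astype(int);print(V[150:240:6,256],V[200,225:285:3])
crop=cv2.resize(c["im"][110:240,195:315],None,fx=4,fy=4,interpolation=cv2.INTER_CUBIC);cv2.imwrite("pics/c6.png",crop)
E
```

```text
t 19.32 tcp [ 0.3468 -0.2808  0.2105] yaw 0.2 z [ 3.e-04 -2.e-04 -1.e+00] F [ 0.6  0.1 -1.4] gap 0.0638
tall 109.63636016845703 167.63636779785156 8.095605850219727 [0.5678 0.2927 0.118 ]
drop 170.5 171.0 4.031229019165039 [0.5718 0.1772 0.08  ]
tile,coaster proj [124.17224639 179.73149057] [174.88778194 179.33816404]
[ 98  96 123 120 119 120 120 120 121 119 119 124 120 121  84] [ 44  44  44  41  44  88 121 119 120 118 120 118 122 118 121 102  45  43
  45  40]
```

View pics/c6.png

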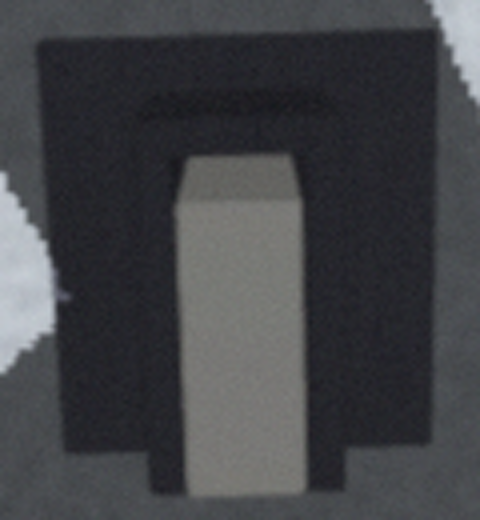

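```bash
python3 - <<'E'
from h import *
st(); c=load("wrist")
P=[ray(c,u/4+195,v/4+110,.096)[:2] for u,v in[(177,200),(303,200),(305,494),(188,497)]]
print(np.round(P,4),np.mean(P,0).round(4),[np.linalg.norm(P[i]-P[i-1]).round(4) for i in range(4)],"axis yaw",np.degrees(np.arctan2(*((P[0]+P[1]-P[2]-P[3])[::-1])))-90)
E
```

```text
t 19.32 tcp [ 0.3468 -0.2808  0.2105] yaw 0.2 z [ 3.e-04 -2.e-04 -1.e+00] F [ 0.6  0.1 -1.4] gap 0.0638
[[ 0.3354 -0.2519]
 [ 0.3589 -0.2518]
 [ 0.3604 -0.311 ]
 [ 0.337  -0.3117]] [ 0.3479 -0.2816] [np.float64(0.0599), np.float64(0.0235), np.float64(0.0592), np.float64(0.0233)] axis yaw 1.5122247037674015
```

carry_out --pt "0.5 0 0 0 0 0 -0.018" --pt "0.5 0 0 0.03 0 0 0" --pt "0.5 0 0 0.035 0 0 0" --pt "0.5 0 0 0.03 0 0 0" --pt "0.5 0 0 0.015 0 0 0" --pt "0.5 0 0 0.01 0 0 0" --pt "0.5 0 0 0 0 0 0" --pt "-0.1 0 0 0 0 0 0" --pt "-0.4 0 0 0 0 0 0" --pt "-0.7 0 0 0 0 0 0" --pt "-1 0 0 0 0 0 0" --pt "-1 0 0 0 0 0 0" --pt "-1 0 0 0 0 0 0" --pt "-1 0 0 0 0 0 0" --pt "-1 0 0 0 0 0 0" --grip_force 70

```text
clock: 21.2
tcp_pos: [0.3473, -0.2815, 0.0912]
orientation: [0.001, 1.0, 0.01, 0.001]
wrist_force: [0.4, 0.2, 6.4]
finger_gap: 0.0223
```

carry_out --pt "-1 0 0 -0.005 0 0 0" --pt "-1 0 0 -0.015 0 0 0" --pt "-1 0 0 -0.02 0 0 0" --pt "-1 0 0 -0.025 0 0 0" --pt "-1 0 0 -0.025 0 0 0" --pt "-1 0 0 -0.03 0 0 0" --pt "-1 0 0 -0.02 0 0 0" --pt "-1 0 0 0 0 0 0" --pt "-1 0 0 0 0 0 0"

```text
clock: 22.32
tcp_pos: [0.3463, -0.2802, 0.2292]
orientation: [-0.001, 1.0, 0.01, -0.001]
wrist_force: [0.6, 1.2, -2.2]
finger_gap: 0.0226
```

```bash
python3 - <<'E'
from h import *
s=st(); w=snap("wrist","w7"); t=snap("side","side7")
cv2.imwrite("pics/c7.png",np.hstack([cv2.resize(w["im"],(400,300)),cv2.resize(t["im"],(400,300))]))
E
```

```text
t 22.32 tcp [ 0.3463 -0.2802  0.2292] yaw 1.15 z [-0.0012  0.0015 -1.    ] F [ 0.6  1.2 -2.2] gap 0.0226
```

View pics/c7.png

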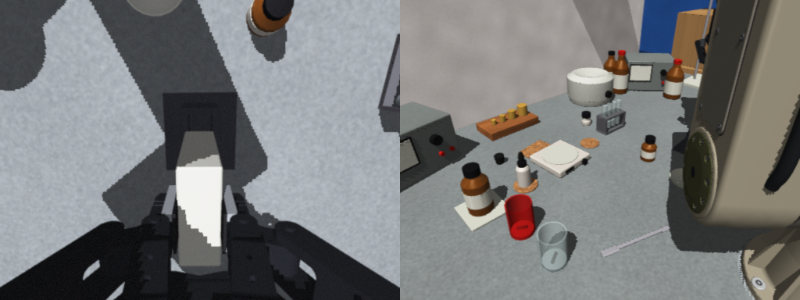

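The block hangs upright and is clear of the rack. Moving over the strip and turning to its yaw.

carry_out --pt "-1 0.0176 -0.0169 0 0 0 0" --pt "-1 0.0352 -0.0337 0 0 0 0" --pt "-1 0.0352 -0.0337 0 0 0 0" --pt "-1 0.0352 -0.0337 0 0 0 0" --pt "-1 0.0352 -0.0337 0 0 0 0" --pt "-1 0.0352 -0.0337 0 0 0 0" --pt "-1 0.0352 -0.0337 0 0 0 0" --pt "-1 0.0352 -0.0337 0 0 0 0" --pt "-1 0.0352 -0.0337 0 0 0 0" --pt "-1 0.0352 -0.0337 0 0 0 0" --pt "-1 0.0176 -0.0169 0 0 0 0" --pt "-1 0 0 0 0 0 -0.072" --pt "-1 0 0 0 0 0 -0.073" --pt "-1 0 0 0 0 0 0" --pt "-1 0 0 0 0 0 0"

```text
clock: 24.3
tcp_pos: [0.6917, 0.0632, 0.2294]
orientation: [-0.0, 0.997, 0.082, -0.001]
wrist_force: [0.3, 0.1, -2.1]
finger_gap: 0.0225
```

```bash
python3 - <<'E'
from h import *
s=st(); w=snap("wrist","w8"); t=snap("top","top8")
print(proj(t,(.691,.064,.004)))
a=cv2.resize(t["im"][90:240,130:330],(400,300),interpolation=cv2.INTER_CUBIC)
cv2.imwrite("pics/c8.png",np.hstack([cv2.resize(w["im"],(400,300)),a]))
E
```

```text
t 24.3 tcp [0.6917 0.0632 0.2294] yaw 9.38 z [-1.4e-03  1.0e-04 -1.0e+00] F [ 0.3  0.1 -2.1] gap 0.0225
[227.84715702 129.60234296]
```

View pics/c8.png

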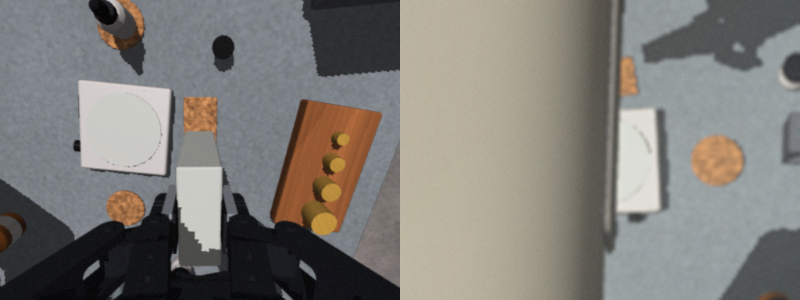

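The block hangs over the strip, whose end shows at (183–217, 97) in the half-size wrist view. I'll cross-check the strip.

```bash
python3 - <<'E'
from h import *
s=st(); c=load("wrist");h=cv2.cvtColor(c["im"],cv2.COLOR_BGR2HSV);H,S,V=[h[...,i].astype(int) for i in range(3)]
k=np.zeros(V.shape,np.uint8);k[115:168,225:290]=((S>80)&(H<22)&(V>90))[115:168,225:290]
def edge(rows): return 
L=[];R=[]
for v in range(130,160,3):
    x=np.where(k[v])[0]; L.append(ray(c,x.min()-.5,v,.004)[:2]); R.append(ray(c,x.max()+.5,v,.004)[:2])
L=np.array(L);R=np.array(R)
T=[ray(c,u,np.where(k[:,u])[0].min()-.5,.004)[:2] for u in range(242,272,3)];T=np.array(T)
for n,P in(("L",L),("R",R),("T",T)):
    vx,vy,x,y=cv2.fitLine(P.astype(np.float32),cv2.DIST_HUBER,0,.001,.001).ravel(); print(n,np.degrees(np.arctan2(vy,vx)).round(1),x.round(4),y.round(4))
a=np.radians(9.4);xa=np.array([np.cos(a),np.sin(a)]);ya=np.array([-np.sin(a),np.cos(a)])
print("along x: ",np.median(L@xa),np.median(R@xa),"end y",np.median(T@ya))
C=(np.median(L@xa)+np.median(R@xa))/2*xa+(np.median(T@ya)-.045)*ya;print("strip c",C.round(4))
E
```

```text
t 24.4 tcp [0.6918 0.0631 0.23  ] yaw 9.4 z [-5.e-04  1.e-04 -1.e+00] F [ 0.1  0.1 -2.2] gap 0.0227
L -81.6 0.6658 0.0861
R -81.2 0.7111 0.0936
T 8.4 0.6846 0.1105
along x:  0.6708761298824629 0.7169332273532825 end y -0.0027037362981350136
strip c [0.6924 0.0663]
```

carry_out --pt "-1 0 -0.0015 0.02 0 0 0.007" --pt "-1 0 0 0.035 0 0 0" --pt "-1 0 0 0.035 0 0 0" --pt "-1 0 0 0.025 0 0 0" --pt "-1 0 0 0.013 0 0 0" --pt "-1 0 0 0.006 0 0 0" --pt "-1 0 0 0.003 0 0 0" --pt "-1 0 0 0 0 0 0" --pt "-1 0 0 0 0 0 0"

```text
clock: 25.52
tcp_pos: [0.6923, 0.0648, 0.0943]
orientation: [0.0, 0.997, 0.079, 0.001]
wrist_force: [-0.5, 0.1, -2.7]
finger_gap: 0.0227
```

carry_out --pt "-1 0 0 0.002 0 0 0" --pt "-1 0 0 0.0015 0 0 0" --pt "-1 0 0 0.001 0 0 0" --pt "-1 0 0 0 0 0 0" --pt "-1 0 0 0 0 0 0"

```text
clock: 26.15
tcp_pos: [0.6917, 0.0648, 0.0893]
orientation: [-0.0, 0.997, 0.079, 0.0]
wrist_force: [-2.5, 1.4, 2.1]
finger_gap: 0.0228
```

carry_out --pt "-0.3 0 0 0 0 0 0" --pt "-0.1 0 0 0 0 0 0" --pt "0.2 0 0 0 0 0 0" --pt "0.2 0 0 0 0 0 0" --pt "0.2 0 0 0 0 0 0" --pt "0.2 0 0 -0.01 0 0 0" --pt "0.2 0 0 -0.03 0 0 0" --pt "0.2 0 0 -0.04 0 0 0" --pt "0.2 0 0 -0.04 0 0 0" --pt "0.5 0 0 -0.02 0 0 0" --pt "1 0 0 0 0 0 -0.157" --pt "1 0 0 0 0 0 -0.157" --pt "1 0 0 0 0 0 -0.157" --pt "1 0 0 0 0 0 -0.157" --pt "1 0 0 0 0 0 -0.157" --pt "1 0 0 0 0 0 -0.157" --pt "1 0 0 0 0 0 -0.157" --pt "1 0 0 0 0 0 -0.157" --pt "1 0 0 0 0 0 -0.157"

```text
clock: 28.52
tcp_pos: [0.6918, 0.0647, 0.2297]
orientation: [0.0, 0.705, 0.709, 0.0]
wrist_force: [0.3, -0.0, -0.5]
finger_gap: 0.0859
```

carry_out --pt "1 0.0205 -0.0336 0 0 0 0" --pt "1 0.0205 -0.0336 0 0 0 0" --pt "1 0.0205 -0.0336 0 0 0 0" --pt "1 0.0205 -0.0336 0 0 0 0" --pt "1 0.0205 -0.0336 0 0 0 0" --pt "1 0.0205 -0.0336 0 0 0 0" --pt "1 0.0205 -0.0336 0 0 0 0" --pt "1 0.0205 -0.0336 0 0 0 0" --pt "1 0.0205 -0.0336 0 0 0 0" --pt "1 0.0205 -0.0336 0 0 0 0" --pt "1 0 0 0 0 0 0" --pt "1 0 0 0 0 0 0"

```text
clock: 30.02
tcp_pos: [0.3562, 0.2699, 0.2296]
orientation: [0.0, 0.707, 0.707, 0.001]
wrist_force: [-0.3, -0.2, 0.3]
finger_gap: 0.0855
```

```bash
python3 - <<'E'
from h import *
s=st(); w=snap("wrist","w9"); t=snap("top","top9")
a=cv2.resize(t["im"][90:240,90:290],(400,300),interpolation=cv2.INTER_CUBIC)
cv2.imwrite("pics/c9.png",np.hstack([cv2.resize(w["im"],(400,300)),a]))
E
```

```text
t 30.02 tcp [0.3562 0.2699 0.2296] yaw 90.04 z [ 1.9e-03  7.0e-04 -1.0e+00] F [-0.3 -0.2  0.3] gap 0.0855
```

View pics/c9.png

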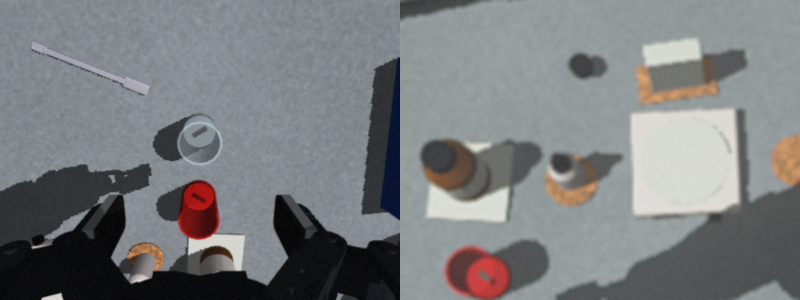

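The block stands upright on the strip: its top spans about (212–240, 110–124) in the top view. Beaker rim at (256,183) in the wrist view.

```bash
python3 - <<'E'
from h import *
st(); t=load("top"); h=cv2.cvtColor(t["im"],cv2.COLOR_BGR2HSV)
k=np.zeros(h.shape[:2],np.uint8);k[103:126,205:247]=((h[...,2]>165)&(h[...,1]<50))[103:126,205:247]
q=max(cv2.findContours(k,0,1)[0],key=cv2.contourArea);P=np.array([ray(t,u,v,.094)[:2] for u,v in q[:,0]],np.float32);print("block",cv2.minAreaRect(P*1000))
c=load("wrist");print("beaker rim",ray(c,256,183,.075).round(4),"floor",ray(c,256,166,.003).round(4))
g=cv2.cvtColor(t["im"],cv2.COLOR_BGR2GRAY)
E
```

```text
t 30.12 tcp [0.3566 0.2695 0.2292] yaw 89.96 z [ 1.e-03  4.e-04 -1.e+00] F [-0.5 -0.  -0.4] gap 0.0853
block ((691.3541259765625, 64.6324462890625), (25.446056365966797, 62.64105224609375), 10.04572868347168)
beaker rim [0.3562 0.2714 0.075 ] floor [0.3555 0.2717 0.003 ]
```

The block stands at (0.691, 0.065) with yaw 10°, matching the strip. Now the beaker, at (0.356, 0.270).

carry_out --pt "1 0.0005 0 0.035 0 0 0" --pt "1 0 0 0.035 0 0 0" --pt "1 0 0 0.035 0 0 0" --pt "1 0 0 0.035 0 0 0" --pt "1 0 0 0.025 0 0 0" --pt "1 0 0 0.018 0 0 0" --pt "1 0 0 0 0 0 0" --pt "0.6 0 0 0 0 0 0" --pt "0.4 0 0 0 0 0 0" --pt "0.3 0 0 0 0 0 0" --pt "0.2 0 0 0 0 0 0" --pt "0 0 0 0 0 0 0" --pt "-1 0 0 0 0 0 0" --pt "-1 0 0 0 0 0 0" --pt "-1 0 0 0 0 0 0" --grip_force 22

```text
clock: 32.0
tcp_pos: [0.3561, 0.2704, 0.0465]
orientation: [0.0, 0.707, 0.707, 0.001]
wrist_force: [-1.7, -0.8, 5.0]
finger_gap: 0.0514
```

carry_out --pt "-1 0 0 -0.005 0 0 0" --pt "-1 0 0 -0.02 0 0 0" --pt "-1 0 0 -0.04 0 0 0" --pt "-1 0 0 -0.04 0 0 0" --pt "-1 0 0 -0.03 0 0 0" --pt "-1 -0.011 0.012 0 0 0 0" --pt "-1 -0.0274 0.0292 0 0 0 0" --pt "-1 -0.0274 0.0292 0 0 0 0" --pt "-1 -0.0274 0.0292 0 0 0 0" --pt "-1 -0.0274 0.0292 0 0 0 0" --pt "-1 -0.0274 0.0292 0 0 0 0" --pt "-1 -0.0274 0.0292 0 0 0 0" --pt "-1 -0.0274 0.0292 0 0 0 0" --pt "-1 -0.016 0.0175 0 0 0 0" --pt "-1 0 0 0 0 0 0" --pt "-1 0 0 0 0 0 0"

```text
clock: 34.0
tcp_pos: [0.5885, 0.0514, 0.1795]
orientation: [-0.001, 0.707, 0.707, -0.001]
wrist_force: [-0.4, 0.9, -2.2]
finger_gap: 0.0512
```

```bash
python3 - <<'E'
from h import *
c=load("wrist") ; s=st()
t=load("top"); h=cv2.cvtColor(t["im"],cv2.COLOR_BGR2HSV)
w=snap("wrist","w10"); sd=snap("side","side10")
a=cv2.resize(t["im"][135:210,195:270],(300,300),interpolation=cv2.INTER_CUBIC)
cv2.imwrite("pics/c10.png",np.hstack([cv2.resize(w["im"],(400,300)),cv2.resize(sd["im"],(400,300))]))
print("proj stir centre top",proj(t,(.590,.0515,.024)))
E
```

```text
t 34.0 tcp [0.5885 0.0514 0.1795] yaw 90.0 z [-2.8e-03  5.0e-04 -1.0e+00] F [-0.4  0.9 -2.2] gap 0.0512
proj stir centre top [231.76196011 169.88464648]
```

View pics/c10.png

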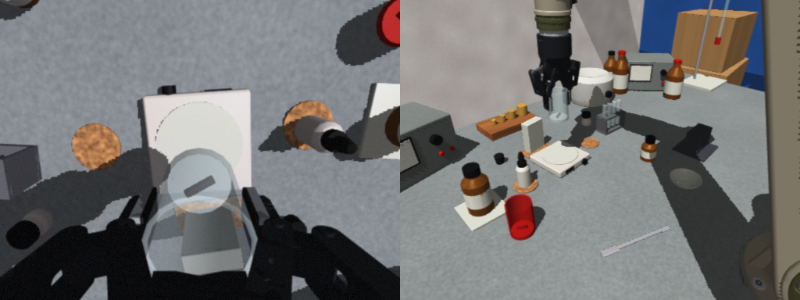

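The beaker hangs upright above the stirrer. The visible plate rim is at left (154,145), right (242,145), front (198,101) in the half-size wrist view. I'll check the plate's centre.

```bash
python3 - <<'E'
from h import *
st(); c=load("wrist"); k=1.28
for z in(.02,.024):
    A,B=ray(c,143*k,97*k,z),ray(c,249*k,90*k,z);d=B-A;d/=np.linalg.norm(d);n=np.array([-d[1],d[0],0]);n*=np.sign(n[0]);print(z,np.linalg.norm(A-B).round(4),"c from front edge",((A+B)/2+.06*n).round(4))
F=ray(c,198*k,101*k,.024);L=ray(c,154*k,143*k,.024);R=ray(c,242*k,143*k,.024);print(F.round(4),"c",(F+[.05,0,0]).round(4),"LR",L.round(4),R.round(4))
E
```

```text
t 34.1 tcp [0.5886 0.052  0.1803] yaw 90.06 z [-1.4e-03  3.0e-04 -1.0e+00] F [ 0.   0.7 -1.1] gap 0.0513
0.02 0.1163 c from front edge [0.5931 0.0521 0.02  ]
0.024 0.1147 c from front edge [0.5928 0.0521 0.024 ]
[0.5409 0.0506 0.024 ] c [0.5909 0.0506 0.024 ] LR [5.88e-01 4.00e-04 2.40e-02] [0.588  0.1008 0.024 ]
```

carry_out --pt "-1 0 0.002 0.02 0 0 0" --pt "-1 0 0 0.03 0 0 0" --pt "-1 0 0 0.025 0 0 0" --pt "-1 0 0 0.015 0 0 0" --pt "-1 0 0 0.008 0 0 0" --pt "-1 0 0 0.004 0 0 0" --pt "-1 0 0 0.002 0 0 0" --pt "-1 0 0 0 0 0 0" --pt "-1 0 0 0 0 0 0"

```text
clock: 35.22
tcp_pos: [0.592, 0.0514, 0.0773]
orientation: [0.0, 0.707, 0.707, 0.0]
wrist_force: [-1.0, -0.2, -1.4]
finger_gap: 0.0514
```

carry_out --pt "-1 0 0 0.003 0 0 0" --pt "-1 0 0 0.0015 0 0 0" --pt "-1 0 0 0.001 0 0 0" --pt "-1 0 0 0 0 0 0" --pt "-1 0 0 0 0 0 0"

```text
clock: 35.85
tcp_pos: [0.5917, 0.0514, 0.0713]
orientation: [-0.0, 0.707, 0.707, 0.0]
wrist_force: [-0.8, 0.7, -1.0]
finger_gap: 0.0512
```

carry_out --pt "-1 0 0 0.0007 0 0 0" --pt "-1 0 0 0.0005 0 0 0" --pt "-1 0 0 0 0 0 0" --pt "-1 0 0 0 0 0 0"

```text
clock: 36.35
tcp_pos: [0.5918, 0.0515, 0.0706]
orientation: [0.0, 0.707, 0.707, 0.0]
wrist_force: [-2.1, -0.3, 5.2]
finger_gap: 0.051
```

Contact is gentle at about 5 N. I'll open slowly, rise, and move clear of the top camera's view.

carry_out --pt "0.3 0 0 0 0 0 0" --pt "0.45 0 0 0 0 0 0" --pt "0.7 0 0 0 0 0 0" --pt "0.8 0 0 0 0 0 0" --pt "0.8 0 0 0 0 0 0" --pt "0.8 0 0 -0.01 0 0 0" --pt "0.8 0 0 -0.03 0 0 0" --pt "0.8 0 0 -0.04 0 0 0" --pt "0.8 0 0 -0.05 0 0 0" --pt "0.8 0 0 -0.04 0 0 0" --pt "0.8 -0.03 -0.04 0 0 0 0" --pt "0.8 -0.04 -0.04 0 0 0 0" --pt "0.8 -0.045 -0.04 0 0 0 0" --pt "0.8 -0.045 -0.03 0 0 0 0" --pt "0.8 -0.045 -0.02 0 0 0 0" --pt "0.8 -0.045 0 0 0 0 0" --pt "0.8 -0.045 0 0 0 0 0" --pt "0.8 0 0 0 0 0 0"

```text
clock: 38.6
tcp_pos: [0.4217, -0.2464, 0.2407]
orientation: [0.001, 0.709, 0.706, -0.0]
wrist_force: [-0.9, 0.3, -0.7]
finger_gap: 0.0768
```

```bash
python3 - <<'E'
from h import *
s=st(); t=snap("top","top11"); sd=snap("side","side11")
a=cv2.resize(t["im"][95:245,90:290],(400,300),interpolation=cv2.INTER_CUBIC)
cv2.imwrite("pics/c11.png",np.hstack([a,cv2.resize(sd["im"],(400,300))]))
print("expected rim px",proj(t,(.591,.0515,.099)),"floor",proj(t,(.591,.0515,.027)))
E
```

```text
t 38.6 tcp [ 0.4217 -0.2464  0.2407] yaw 89.77 z [ 0.0012 -0.0013 -1.    ] F [-0.9  0.3 -0.7] gap 0.0768
expected rim px [229.85810448 160.64948782] floor [231.70124739 169.12347011]
```

View pics/c11.png

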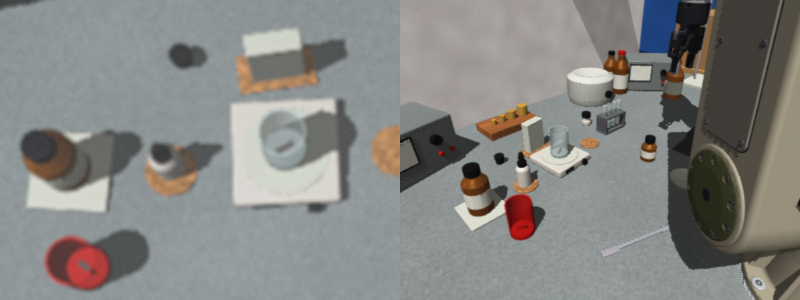

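All four stand upright. The beaker's rim is at (230.5,160) against an expected (229.9,160.6). Handing in.

```bash
python3 -c "
from h import *
st(); print(env.hand_in())"
```

```text
t 38.7 tcp [ 0.4214 -0.2436  0.2404] yaw 89.95 z [ 1.e-04  5.e-04 -1.e+00] F [1.2 1.  1.1] gap 0.0771
the job is handed in; nothing more can be done
None
```

The titration place is set out and handed in at 38.7 s, with the gripper open and clear of everything. I placed the tall bottle, the dropper and the block in that order, and set the beaker on the plate last. I did not move the short bottle or the red beaker.

What the last checks showed:
- **Upright:** the last top and side pictures show all four standing where they were placed.
- **Tall bottle:** within about 3 mm of the tile's centre in the top view.
- **Dropper:** the top view puts it 3–4 mm off the coaster's centre, towards the stirrer. The gripper's own position at release was within about 1 mm. The top camera had already read the dropper about 2 mm low on that side before I picked it up, so I left it.
- **Block:** within about 1 mm of the strip's centre. The top view gave the block's yaw as 10.0° and the strip's as 9.4°; the wrist view put the strip at about 8.6°.
- **Beaker:** its rim is within 1 pixel (about 2 mm) of where it should appear. I set it down with about 5 N of contact.

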